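Sample on the photo stand, backdrop held at its balance point

TASK

Get the little photo stand ready for a picture: stand the small capped vial upright in the middle of the narrow round post and let go of it, then take the grey backdrop flap by the round bar at its free edge and swing it up until it is upright, where it balances over its hinge. The flap has no stay and falls either way, so finish while still holding its bar in the gripper with the flap still and upright; never let it go over onto the vial, and leave the other things on the worktop where they are.

Things in the scene. Friction and masses are not known exactly. Their poses are not given: they have to be found in the camera images.
- vial_center (a point): centre (half-way up, on the axis) of the small amber vial with a screw cap, 23 mm across, 48 mm high, about 40 g, standing on the worktop to the right of the stand; z axis up along the vial
- stand: fixed photo stand; origin at the middle under its base plate, on the worktop. Its x axis runs along the flap's hinge, away from the robot; y to its left, z up; it is turned up to 0.25 rad from the world axes. Base plate 120 (x) x 250 (y) x 12 mm. Two hinge pillars at x = +-56 mm, y = 0, 87 mm high. Sample post at x = -30 mm, y = -80 mm. Flap rest at x = 0, y = +100 mm, 73 mm high
- post_top (a point): centre of the flat round top of the sample post, 80 mm above the worktop; the top is 30 mm across; axes as the stand's
- flap_hinge (a point): middle of the flap's hinge axis, 75 mm above the worktop; the axis runs along the stand's x
- flap_grip (a point): middle of the free length of the handle bar on the flap: a steel bar 10 mm in diameter, parallel to the hinge and 115 mm from it, that sticks out 50 mm past the flap's near side edge (stand x -48 to -98 mm, then a black 14 mm end cap to -106 mm; this point is at x = -78 mm). The bar can be pinched from above across its diameter and then turns between the fingers. The point and its axes turn with the flap
- flap (a joint): angle of the grey backdrop flap (panel 96 mm along the hinge, 130 mm from hinge to free edge, 4 mm thick; about 0.25 kg, free hinge), rad: 0 lying level on its rest at the stand's +y side (left), 1.571 upright = balance point, more when it leans to the post's side (right); stop at 2.7
- tape_roll: bystander, leave alone: roll of labelling tape lying flat, 58 mm across, 18 mm high, behind the vial; origin at its underside
- beaker: bystander, leave alone: empty glass beaker, 69 mm across, 90 mm high, to the left of the stand; origin at its underside
- petri: bystander, leave alone: small round dish, 58 mm across, 14 mm high, near the front edge, right of the stand; origin at its underside
- marker_red: bystander, leave alone: marker pen lying flat, 134 x 12 x 14 mm, front left; origin at its underside
- timer: bystander, leave alone: white lab timer, 66 x 72 x 22 mm, at the left; origin at its underside
- forceps: bystander, leave alone: steel forceps lying flat, 122 mm long, at the left; origin at its underside
- mouse: bystander, leave alone: black computer mouse, 106 x 60 x 36 mm, at the right; origin at its underside

How it is judged:
By the outcome, as a careful person would: the job done as asked, in the order asked, and still so for the second after the job is handed in, while the arm keeps its last pose, push and grip.
It also fails if it takes over 56 s, if anything falls off the work surface, if the arm or the gripper's body presses on something with over 40 N, if the wrist force passes 120 N, or if a joint passes its speed limit or range.

ROBOT

A 6-joint arm with a two-finger parallel gripper is mounted at the origin on a cart in front of the work surface, level with it; the furniture and walls round the work are solid. World frame = base frame: x ahead of the robot, y to its left, z up, the work surface at z = 0. Lengths are in m, angles in rad, forces in N, time in s.
With the tool pointing down it reaches from about 0.3 to 0.775 m from the base axis. Payload 14.6 kg.
Tool frame: the origin (TCP) lies at the very end of the fingers, on their centre line; the grasp point (between the pads) lies 19 mm behind it; x points along the fingers, z is the direction in which the jaws open and shut, and the axes are right-handed (so a half turn about x gives the same grasp; the last joint's range is limited). The gripper opens to 94 mm and grips with 3 to 60 N. Pads are 16 mm wide; open, the fingers measure 119 mm over their backs; the gripper's body (75 mm by 177 mm) begins 78 mm behind the grasp point.
Start: joints at [1.272, 0.3, 1.521, -0, 1.321, -0.067], TCP at [0.126, 0.535, 0.205] pointing down, gripper open.
Joint ranges: [-3.03, 3.03], [-0.79, 2.21], [0.23, 2.52], [-1.04, 4.18], [0, 3.07], [-2.55, 2.55]. Speed limits (rad/s): [2.22, 2.22, 2.57, 3.14, 3.14, 3.14].

INTERFACE

Orientations are given as [roll, pitch, yaw] about the fixed x, y, z axes, in that order (R = Rz(yaw) Ry(pitch) Rx(roll)).
In Python, from station import ctrl gives the robot as it stands. The module is installed in compiled form; this text tells all that it offers.
- The arm moves only by the tool servo_tool, never from a script. Its argument "motion" is one flat list of numbers, 4 for each row, row after row: the shift along the tool's x, y, z in mm, then the turn about the tool's x in degrees. In form: [dx, dy, dz, roll, dx, dy, dz, roll, ...]. A call has 1 to 20 rows; each row is the pose to reach, as a shift and turn from the pose commanded when the call began, along the tool's axes at that moment; what a row does not reach only later rows make up. A row lasts 1/8 s, in which the tool goes at most 62.5 mm and 10.7 degrees, less where a joint would pass 70% of its speed; a pose out of reach is approached as far as the arm can. A call with a gripper value outside its range is refused whole. "gripper" is the opening, from 0 (shut) to 1 (fully open), set as the call begins (left out, the last holds). The fingers move at their own pace and stop on an object; "force" is the grip in N (left out, the last holds). Time passes only in rows, so rows that repeat a pose let the fingers close. It gives the time, the measured TCP pose, the force and the opening at its end, in the units of the state.
- ctrl.get_obs(): the state, without advancing time (a new reading comes with each control period).
- ctrl.camera(name): name is "scene" or "top" or "wrist"; returns a dict with "color" (420x560x3 uint8, red, green, blue), "z_map" (420x560 float32, m along the optical axis (not along the pixel's ray), 0 where there is no reading), "fx", "fy", "cx", "cy" (pixels), "rvec" (rotation vector, rad) and "tvec" (3), from world to camera coordinates, as OpenCV has them. Camera axes: x right, y down, z forward; pixel columns grow to the right and rows downward; lengths in m; the calibration is good to about 2 mm. A picture is of the moment at which its call begins.
- ctrl.hand_in(): hands the job in, once; it reports no verdict.
The state is a dict: "time_s": time; "qpos": joint angles; "joint_vel": joint speeds; "tau": joint torques, N m; "ee_pos": TCP position; "eef_rot": TCP orientation; "force": force on the tool from outside, world axes, zero at the start; "moment": the same for the moment, N m; "grip_width": finger opening in m.
Only numpy, scipy, OpenCV 4.12 (cv2) and the standard library are available. Lean on these libraries where they do the work, as an engineer would, in place of code of your own. Each camera call takes 0.05 s, during which the arm holds its last target.

## Working session

There is one attempt and no reset: what is moved stays moved. The work goes in short steps, Python scripts to look and compute and a tool call to move; the robot and the scene stay as the last step left them, time stands still between calls to the robot, and variables do not carry over. Pictures are saved under pics/ and viewed, and the job is handed in when it is done.

Besides the shell and the picture viewer there is one more tool, called after "Request:" as a command line: name --argument value ..., lists and objects as JSON in quotes. servo_tool: Moves the arm, as the interface text tells. Its arguments: {"type":"object","properties":{"motion":{"type":"array","items":{"type":"number"}},"gripper":{"type":"number"},"force":{"type":"number"}},"required":["motion"]}

```bash
mkdir -p pics
cat > h.py <<'E'
import numpy as np, cv2
from scipy.spatial.transform import Rotation as Rn
from station import ctrl
def cam(n):
    c=ctrl.camera(n); c['R']=cv2.Rodrigues(np.array(c['rvec'],float))[0]; c['t']=np.array(c['tvec'],float).ravel(); return c
def save(c,f): cv2.imwrite('pics/'+f,c['color'][:,:,::-1])
def pts(c):
    h,w=c['z_map'].shape; u,v=np.meshgrid(np.arange(w),np.arange(h)); z=c['z_map']
    p=np.stack([(u-c['cx'])/c['fx']*z,(v-c['cy'])/c['fy']*z,z],-1)
    return (p-c['t'])@c['R']
def ray(c,u,v,zp):
    d=np.array([(u-c['cx'])/c['fx'],(v-c['cy'])/c['fy'],1])@c['R']; o=-c['t']@c['R']
    return o+d*(zp-o[2])/d[2]
def proj(c,P):
    q=np.atleast_2d(P)@c['R'].T+c['t']; return np.c_[q[:,0]/q[:,2]*c['fx']+c['cx'],q[:,1]/q[:,2]*c['fy']+c['cy']]
E
python3 - <<'E'
from h import *
o=ctrl.get_obs(); print(o)
for n in ('scene','top','wrist'):
    c=cam(n); save(c,n+'0.png'); print(n,-c['t']@c['R'],c['fx'],(c['z_map']>0).mean())
E
```

```text
{'time_s': 0.0, 'qpos': array([ 1.27238295e+00,  3.00467363e-01,  1.52160033e+00,  2.55125460e-05,
        1.32067042e+00, -6.66134216e-02]), 'joint_vel': array([ 3.16696342e-04,  1.21848227e-05,  2.20860880e-04, -1.40752857e-03,
        2.93218675e-03, -2.14907999e-03]), 'tau': array([ 8.45207651e-04, -5.31811273e+01, -3.52728724e+01,  7.08086975e-02,
        2.44824355e-02, -6.69562291e-05]), 'ee_pos': array([0.12627742, 0.53503741, 0.20488023]), 'eef_rot': array([ 3.05340917,  1.5696506 , -1.89078609]), 'force': array([ 1.65062428e-01,  7.94783693e-01, -6.41638940e-04]), 'moment': array([-0.01576812, -0.03399856,  0.00879913]), 'grip_width': 0.0938709634501655}
scene [0.0256762  0.82260829 0.83029381] 393.8047427626479 0.996016156462585
top [0.38711937 0.11065894 1.29057974] 441.85550450591774 0.9959821428571428
wrist [0.0612446  0.54988149 0.38402968] 305.15212799580314 0.9521641156462585
```

View pics/scene0.png

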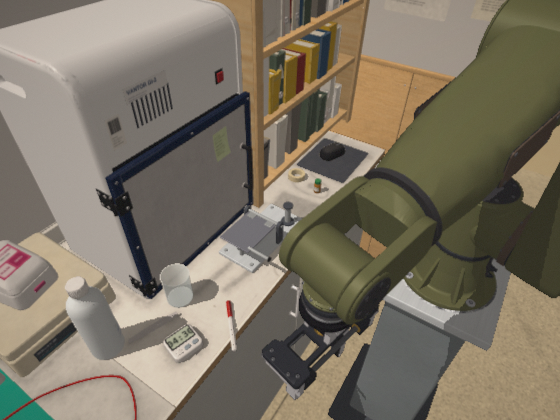

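View pics/top0.png

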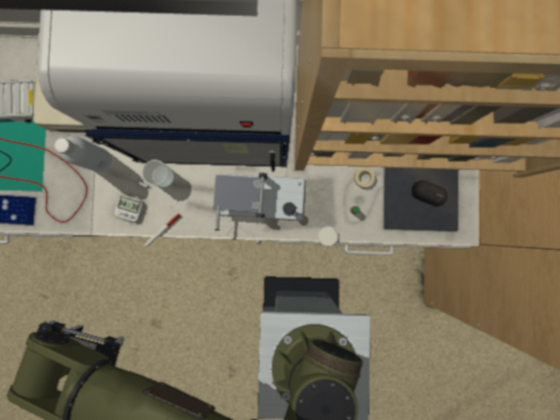

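View pics/wrist0.png

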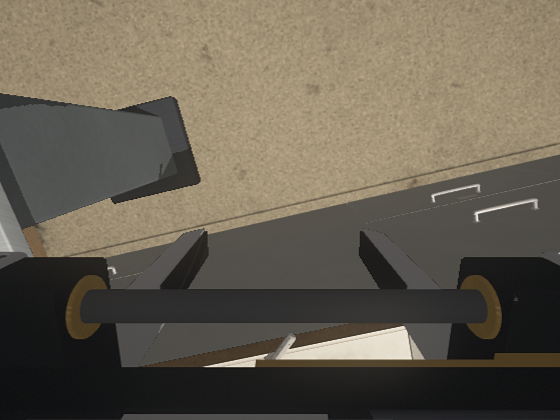

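Run:
```python
from h import *
c=cam('top'); im=c['color'][140:260,190:390]; cv2.imwrite('pics/topc.png',cv2.resize(im[:,:,::-1],None,fx=4,fy=4,interpolation=cv2.INTER_CUBIC))
s=cam('scene'); im=s['color'][130:280,200:380]; cv2.imwrite('pics/scc.png',cv2.resize(im[:,:,::-1],None,fx=4,fy=4,interpolation=cv2.INTER_CUBIC))
P=pts(c)
for u,v in [(240,190),(289,209),(357,212),(328,236),(365,178),(262,180),(264,215),(217,225),(300,190),(300,170),(320,165),(345,165),(240,240),(430,190)]: print((u,v),P[v,u].round(3))
```

```text
(240, 190) [0.497 0.221 0.076]
(289, 209) [0.448 0.085 0.075]
(357, 212) [ 0.447 -0.107  0.05 ]
(328, 236) [ 0.377 -0.032  0.011]
(365, 178) [ 0.55  -0.137  0.   ]
(262, 180) [0.526 0.161 0.081]
(264, 215) [0.429 0.153 0.081]
(217, 225) [0.398 0.28  0.082]
(300, 190) [0.507 0.053 0.012]
(300, 170) [0.565 0.055 0.02 ]
(320, 165) [ 0.579 -0.001  0.036]
(345, 165) [ 0.579 -0.071  0.045]
(240, 240) [ 0.337  0.3   -0.887]
(430, 190) [ 0.516 -0.317  0.035]
```

View pics/topc.png

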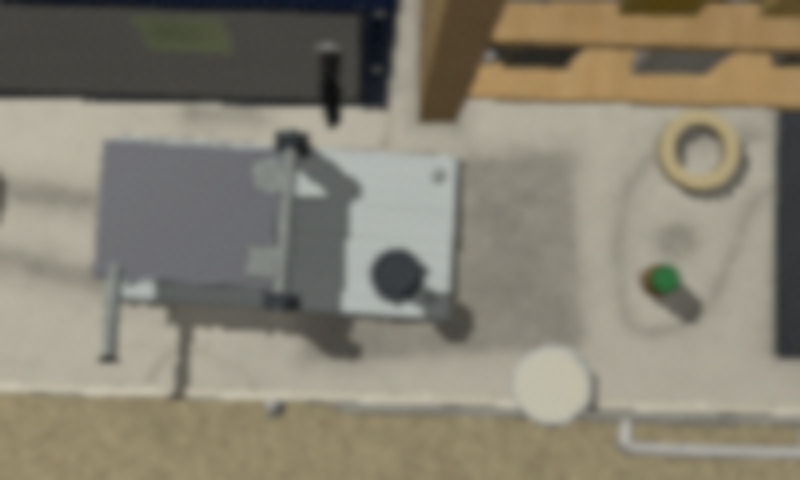

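View pics/scc.png

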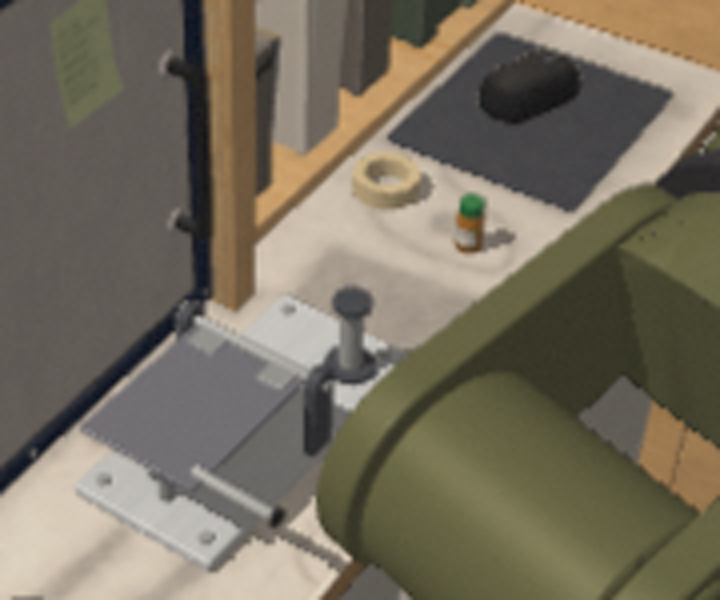

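Run:
```python
from h import *
c=cam('top'); s=cam('scene'); 
def px(x,y): return 190+x/4-.375,140+y/4-.375
def sx(x,y): return 200+x/4-.375,130+y/4-.375
for n,xy,z in [('post',(397,274),.08),('pillN',(283,300),.087),('pillF',(290,141),.087),('plateFR',(459,156),.012),('plateNR',(452,318),.012),('barcap',(109,357),.075),('barstart',(113,268),.075),('flapFL',(104,143),.075),('flapNL',(97,277),.075),('cap',(664,280),.048),('tape',(699,150),.018),('petri',(552,386),.014)]:
    print(n,ray(c,*px(*xy),z).round(4))
for n,xy,z in [('post',(353,301),.08),('plateR',(290,296),.012),('plateFL',(78,490),.012),('plateNL',(213,570),.012),('barcap',(276,516),.075),('cap',(472,203),.048)]:
    print('s',n,ray(s,*sx(*xy),z).round(4))
# refined masks
for cc,nm in((c,'top'),(s,'scene')):
    im=cc['color'].astype(int); m=(im[...,1]>im[...,0]+25)&(im[...,1]>im[...,2]+15)
    P=pts(cc); m&=(P[...,2]<.08)&(P[...,2]>.02)&(abs(P[...,1]+.11)<.06)
    v,u=np.nonzero(m); print(nm,len(u),u.mean(),v.mean(),ray(cc,u.mean(),v.mean(),.046 if nm=='top' else .04))
P=pts(c)
# post top
m=(P[...,2]>.06)&(P[...,2]<.1)&(abs(P[...,0]-.445)<.03)&(abs(P[...,1]-.08)<.03)
v,u=np.nonzero(m);print('post',len(u),u.mean(),v.mean(),ray(c,u.mean(),v.mean(),.08), np.median(P[m],0))
```

```text
post [0.4503 0.0852 0.08  ]
pillN [0.43   0.1624 0.087 ]
pillF [0.5389 0.1611 0.087 ]
plateFR [0.5411 0.0411 0.012 ]
plateNR [0.4232 0.0431 0.012 ]
barcap [0.3877 0.2812 0.075 ]
barstart [0.449  0.2807 0.075 ]
flapFL [0.5353 0.29   0.075 ]
flapNL [0.4425 0.2914 0.075 ]
cap [ 0.4533 -0.1036  0.048 ]
tape [ 0.5498 -0.1322  0.018 ]
petri [ 0.3762 -0.0302  0.014 ]
s post [0.4497 0.0895 0.08  ]
s plateR [0.5322 0.0458 0.012 ]
s plateFL [0.5415 0.296  0.012 ]
s plateNL [0.4237 0.3011 0.012 ]
s barcap [0.3852 0.2843 0.075 ]
s cap [ 0.4512 -0.0966  0.048 ]
top 31 355.7096774193548 209.29032258064515 [ 0.4543369  -0.10413586  0.046     ]
scene 25 317.4 180.96 [ 0.45467793 -0.10287878  0.04      ]
post 90 289.56666666666666 207.43333333333334 [0.45227938 0.08331923 0.08      ] [0.45314846 0.08246619 0.0787308 ]
```

```bash
cat >> h.py <<'E'
def delta(target,jawyaw=None,o=None):
    o=o or ctrl.get_obs(); R=Rn.from_euler('xyz',o['eef_rot']).as_matrix()
    d=R.T@(np.array(target)-o['ee_pos'])*1000
    print('shift mm',d.round(1)); z=R[:,2]; a=np.degrees(np.arctan2(z[1],z[0])); print('jaw yaw deg',a.round(2))
    if jawyaw is not None:
        r=[((-(jawyaw+k-a))+180)%360-180 for k in(0,180)]  # tool x down: +roll lowers yaw
        print('roll options',np.round(r,2))
E
python3 - <<'E'
from h import *
o=ctrl.get_obs();R=Rn.from_euler('xyz',o['eef_rot']).as_matrix();print(R.round(3)); c=cam('wrist'); print('cam in tool',R.T@(-c['t']@c['R']-o['ee_pos']),'optical',R.T@c['R'][2])
delta([.33,.33,.2],90);delta([.4545,-.104,.15],90)
E
```

```text
[[-0.    -0.973  0.23 ]
 [-0.     0.23   0.973]
 [-1.     0.    -0.   ]]
cam in tool [-0.17905499  0.06669585 -0.00070734] optical [ 9.73548513e-01 -2.28479618e-01  5.97017631e-04]
shift mm [   5.4 -245.4 -153. ]
jaw yaw deg 76.72
roll options [-13.28 166.72]
shift mm [  55.5 -466.2 -546.8]
jaw yaw deg 76.72
roll options [-13.28 166.72]
```

Request:
servo_tool --motion '[0, -50, -30, -3, 0, -100, -60, -6, 0, -150, -90, -9, 2, -195, -125, -11, 3, -230, -165, -13, 4, -260, -210, -13.3, 5, -290, -260, -13.3, 5, -320, -310, -13.3, 5, -350, -360, -13.3, 5, -380, -405, -13.3, 5, -405, -450, -13.3, 5, -430, -490, -13.3, 5, -450, -520, -13.3, 5, -460, -540, -13.3, 5, -466, -547, -13.3, 5, -466, -547, -13.3, 5, -466, -547, -13.3]' --gripper 0.6 --force 15

```text
time_s: 2.52
ee_pos: [0.4541, -0.1034, 0.2005]
eef_rot: [-0.766, 1.571, 0.805]
force: [0.7, 0.2, -0.0]
grip_width: 0.0565
```

Run:
```python
from h import *
o=ctrl.get_obs(); print(o['time_s'],o['ee_pos'],o['qpos'].round(2),o['grip_width'])
for n in('wrist','scene'): c=cam(n); save(c,n+'1.png')
c=cam('top');im=c['color'][140:260,190:390]; cv2.imwrite('pics/topc1.png',cv2.resize(im[:,:,::-1],None,fx=4,fy=4,interpolation=cv2.INTER_CUBIC))
delta([.4545,-.104,.009],90)
```

```text
2.525 [ 0.45414321 -0.10340013  0.20051485] [-0.3   0.12  1.76  0.    1.27 -1.87] 0.056525701932291485
shift mm [191.6  -0.2  -0.4]
jaw yaw deg 90.07
roll options [ 7.0000e-02 -1.7993e+02]
```

View pics/wrist1.png

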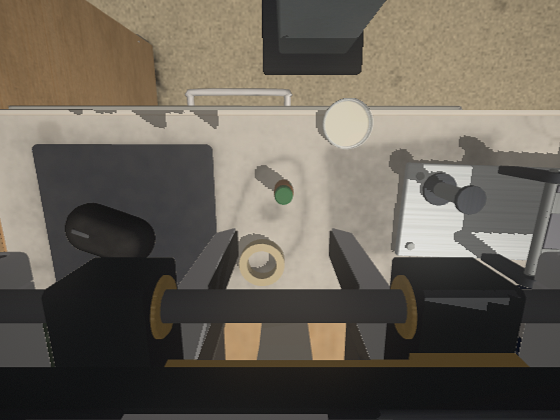

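View pics/scene1.png

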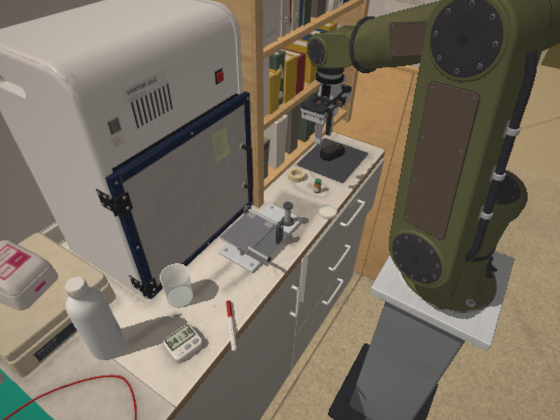

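View pics/topc1.png

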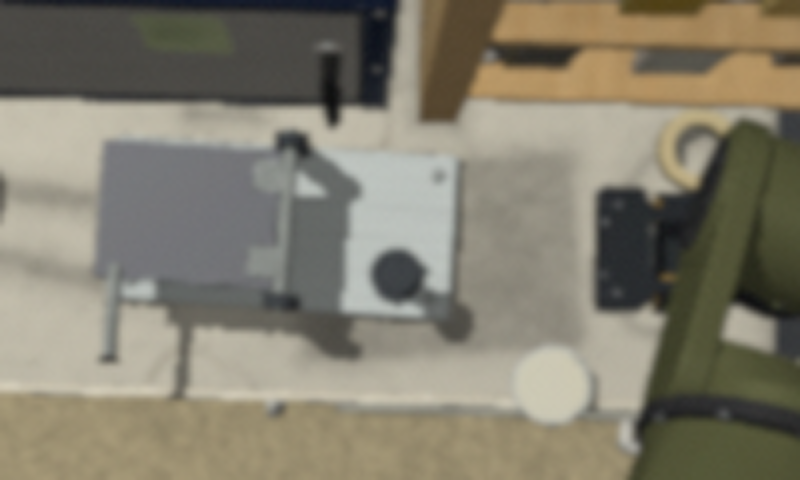

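Run:
```python
from h import *
c=cam('wrist'); im=c['color'].astype(int)
m=((im[...,1]>im[...,0]+25)&(im[...,1]>im[...,2]+10)).astype(np.uint8)
n,l,st,ce=cv2.connectedComponentsWithStats(m); 
for i in range(1,n):
    if st[i,4]>40: print(st[i],ce[i],ray(c,*ce[i],.048).round(4), ray(c,*ce[i],.043).round(4))
P=pts(c)
m=(P[...,2]>.07)&(P[...,2]<.095)&(abs(P[...,0]-.45)<.03)&(abs(P[...,1]-.085)<.03)
v,u=np.nonzero(m);print('post',len(u),u.mean(),v.mean(),ray(c,u.mean(),v.mean(),.08),P[m].mean(0))
for nm,uv,z in[('petri',(347,124),.014),('tape',(261,263),.018)]: print(nm,ray(c,*uv,z))
m=(P[...,2]>.015)&(P[...,2]<.06)&(abs(P[...,0]-.45)<.03)&(abs(P[...,1]+.1)<.03)
print('vial pts',P[m].min(0),P[m].max(0))
cv2.imwrite('pics/w1c.png',cv2.resize(c['color'][140:260,230:530][:,:,::-1],None,fx=2.6,fy=2.6,interpolation=cv2.INTER_CUBIC))
```

```text
[275 187  18  18 240] [283.57916667 195.47916667] [ 0.4537 -0.1034  0.048 ] [ 0.4547 -0.1034  0.043 ]
post 737 470.202170963365 199.23744911804613 [0.45087575 0.08390004 0.08      ] [0.45099983 0.08414653 0.07959038]
petri [ 0.37604351 -0.03004659  0.014     ]
tape [ 0.54743884 -0.13193545  0.018     ]
vial pts [ 0.44181017 -0.11448139  0.01507342] [ 0.46360109 -0.09215469  0.05066375]
```

View pics/w1c.png

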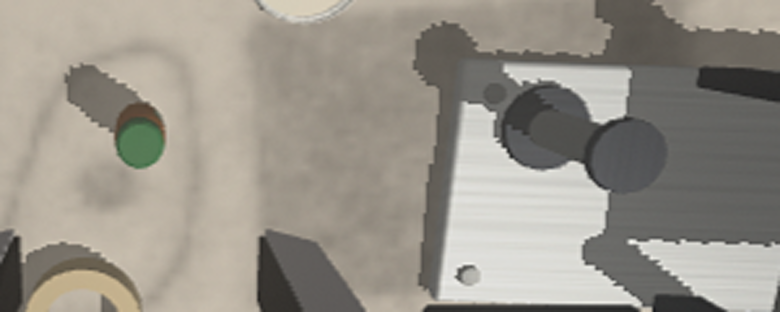

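Request:
servo_tool --motion '[50, 0, 0, 0, 100, 0, 0, 0, 140, 0, 0, 0, 165, 0, 0, 0, 180, 0, 0, 0, 189, 0, 0, 0, 189, 0, 0, 0]'

```text
time_s: 3.6
ee_pos: [0.4543, -0.1041, 0.0116]
eef_rot: [-2.305, 1.571, -0.734]
force: [0.2, 0.7, 1.3]
grip_width: 0.0566
```

Request:
servo_tool --motion '[0, 0, 0, 0, 0, 0, 0, 0, 0, 0, 0, 0, 0, 0, 0, 0, 0, 0, 0, 0]' --gripper 0 --force 12

```text
time_s: 4.22
ee_pos: [0.4543, -0.1042, 0.0116]
eef_rot: [-1.801, 1.571, -0.23]
force: [-0.3, 0.8, 3.5]
grip_width: 0.022
```

Run:
```python
from h import *
o=ctrl.get_obs(); print(o['time_s'],o['ee_pos'],o['grip_width'],o['force'])
c=cam('wrist'); save(c,'wrist2.png')
```

```text
4.225 [ 0.45432521 -0.10415695  0.01162656] 0.022020544628230308 [-0.2750803   0.83573667  3.48403057]
```

View pics/wrist2.png

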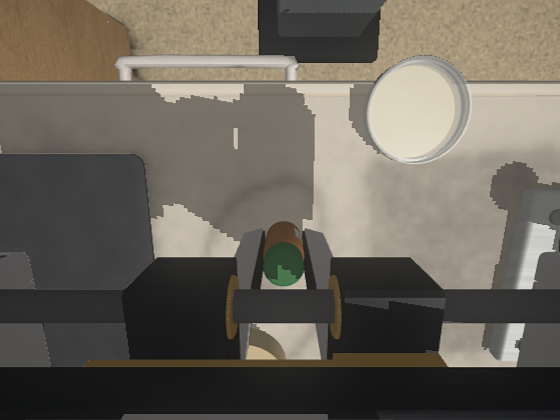

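Request:
servo_tool --motion '[-30, 0, 0, 0, -70, 0, 0, 0, -110, 1, 15, 0, -130, 2, 50, 0, -130, 3, 95, 0, -130, 3, 135, 0, -130, 3, 165, 0, -130, 3, 180, 0, -130, 3, 188, 0, -120, 3, 188, 0, -110, 3, 188, 0, -105, 3, 188, 0, -105, 3, 188, 0, -105, 3, 188, 0]'

```text
time_s: 6.02
ee_pos: [0.4513, 0.0837, 0.1166]
eef_rot: [-1.413, 1.57, 0.158]
force: [0.8, 0.2, -0.2]
grip_width: 0.0226
```

Run:
```python
from h import *
o=ctrl.get_obs(); print(o['time_s'],o['ee_pos'],o['grip_width'],o['force'],Rn.from_euler('xyz',o['eef_rot']).as_matrix().round(4).tolist())
c=cam('wrist'); save(c,'wrist3.png'); s=cam('scene')
cv2.imwrite('pics/s3c.png',cv2.resize(s['color'][130:280,200:380][:,:,::-1],None,fx=4,fy=4,interpolation=cv2.INTER_CUBIC))
```

```text
6.025 [0.45131169 0.0837497  0.11662532] 0.022554135232157636 [ 0.75601669  0.1912893  -0.15452024] [[0.0003, -1.0, -0.0001], [0.0, -0.0001, 1.0], [-1.0, -0.0003, 0.0]]
```

View pics/wrist3.png

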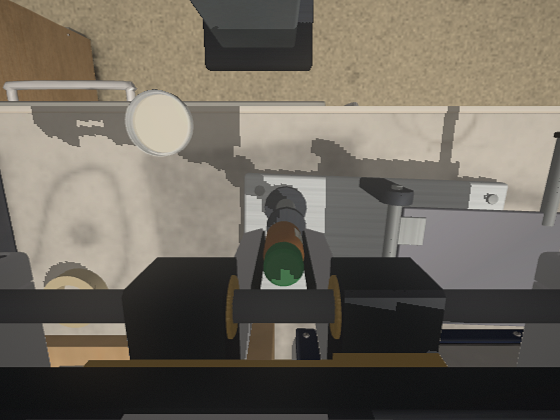

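View pics/s3c.png

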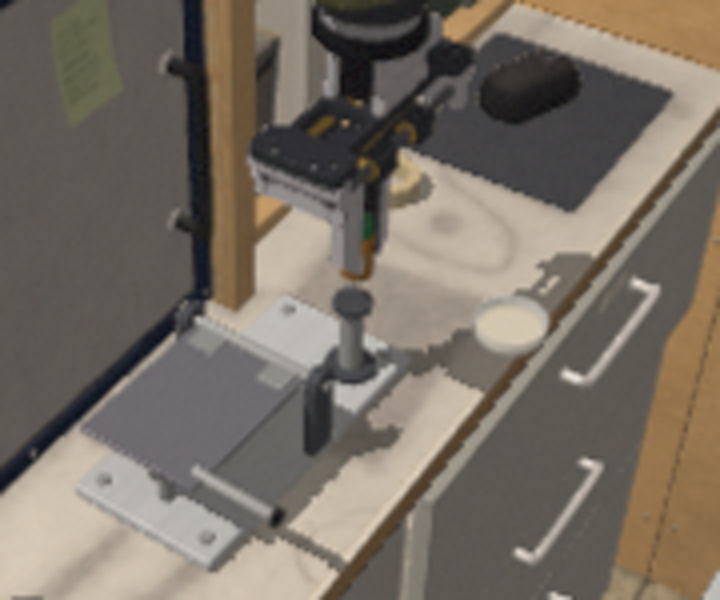

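Run:
```python
from h import *
c=cam('wrist');P=pts(c);o=ctrl.get_obs()
cv2.imwrite('pics/w3c.png',cv2.resize(c['color'][170:300,220:350][:,:,::-1],None,fx=5,fy=5,interpolation=cv2.INTER_CUBIC))
m=(P[...,2]>.07)&(P[...,2]<.09)&(abs(P[...,0]-.45)<.025)&(abs(P[...,1]-.085)<.025)
v,u=np.nonzero(m); print('post px',u.min(),u.max(),v.min(),v.max(), 'x min',P[m][:,0].min(),'y',P[m][:,1].min(),P[m][:,1].max())
m=(P[...,2]>.102)&(P[...,2]<.155)&(abs(P[...,0]-.45)<.02)&(abs(P[...,1]-.084)<.0125)
v,u=np.nonzero(m); print('vial px',u.min(),u.max(),v.min(),v.max(), P[m].min(0),P[m].max(0))
print('proj of TCP-axis', proj(c,[[.4513,.0837,.105],[.4513,.0837,.153],[.451,.0843,.08]]))
# brown/green mask extents
im=c['color'].astype(int); g=(im[...,1]>im[...,0]+20)&(im[...,1]>im[...,2]+5); v,u=np.nonzero(g[200:300,220:350]); print('green',u.min()+220,u.max()+220,v.min()+200,v.max()+200)
```

```text
post px 267 305 207 234 x min 0.43676591107001256 y 0.07137366686150869 0.09985020457130443
vial px 260 309 221 285 [0.43859539 0.07152214 0.10563376] [0.46071787 0.09648072 0.15495183]
proj of TCP-axis [[283.4967298  238.15162267]
 [283.63348114 269.75924121]
 [284.26108872 226.49192273]]
green 264 302 244 285
```

View pics/w3c.png

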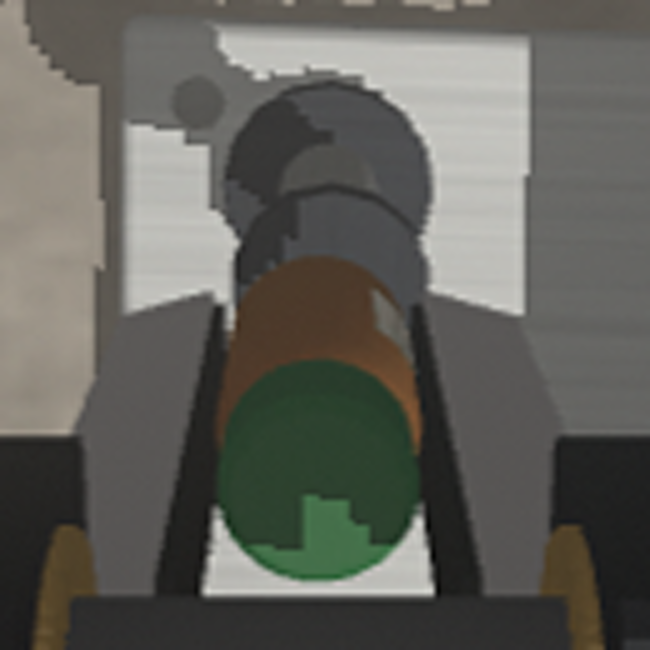

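Run:
```python
from h import *
c=cam('wrist')
for v in(206.7,207.2,208.5): print('post x',ray(c,286,v,.08)[0]+.015)
for v in(220.7,221.2): print('vial x',ray(c,284,v,.105)[0]+.0115)
for u in(266.6,305.8):print(ray(c,u,226,.08)[1])
# scene camera check of lateral alignment: top picks
s=cam('scene');Q=-s['t']@s['R']; print(Q)
cv2.imwrite('pics/s3d.png',cv2.resize(s['color'][170:230,270:320][:,:,::-1],None,fx=10,fy=10,interpolation=cv2.INTER_CUBIC))
```

```text
post x 0.45094661788073837
post x 0.4513204524970686
post x 0.4522937745147707
vial x 0.45082124230555254
vial x 0.4511590150318365
0.07129201279380522
0.10021716386488319
[0.0256762  0.82260829 0.83029381]
```

View pics/s3d.png

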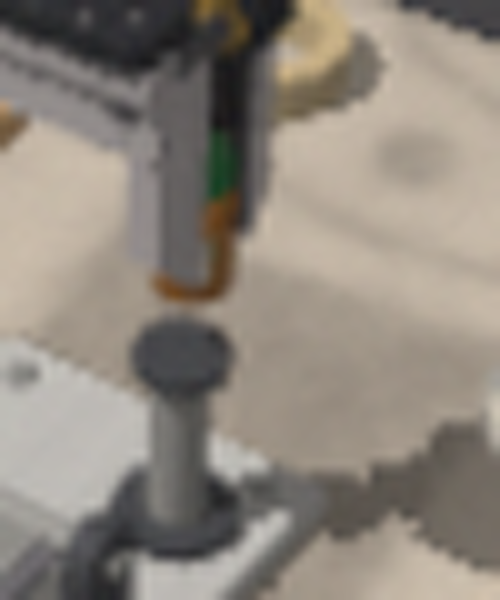

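Request:
servo_tool --motion '[5, 0, 2, 0, 12, 0, 2, 0, 18, 0, 2, 0, 22, 0, 2, 0, 24, 0, 2, 0, 24, 0, 2, 0, 24, 0, 2, 0]'

```text
time_s: 7.15
ee_pos: [0.4512, 0.0859, 0.0926]
eef_rot: [-1.491, 1.571, 0.081]
force: [0.2, 0.9, -0.5]
grip_width: 0.0227
```

Run:
```python
from h import *
s=cam('scene');c=cam('wrist')
cv2.imwrite('pics/s4d.png',np.hstack([cv2.resize(s['color'][170:230,270:320][:,:,::-1],(450,540),interpolation=cv2.INTER_CUBIC),cv2.resize(c['color'][170:300,220:290+30][:,:,::-1],(350,540),interpolation=cv2.INTER_CUBIC)]))
print(ctrl.get_obs()['force'],ctrl.get_obs()['ee_pos'])
```

```text
[ 0.03610957 -0.57854878  0.22176183] [0.45125083 0.08586776 0.09260432]
```

View pics/s4d.png

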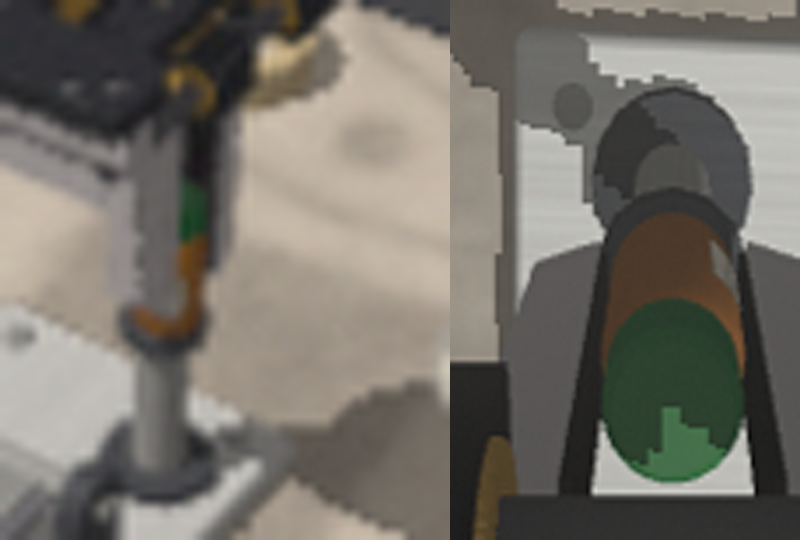

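Request:
servo_tool --motion '[0.5, 0, 0, 0, 1, 0, 0, 0, 1, 0, 0, 0, 1, 0, 0, 0]'

```text
time_s: 7.75
ee_pos: [0.4512, 0.0859, 0.0916]
eef_rot: [-1.473, 1.571, 0.098]
force: [-1.2, -0.5, 4.6]
grip_width: 0.0227
```

Request:
servo_tool --motion '[0, 0, 0, 0, 0, 0, 0, 0, 0, 0, 0, 0, 0, 0, 0, 0]' --gripper 0.6

```text
time_s: 8.25
ee_pos: [0.4512, 0.0859, 0.0914]
eef_rot: [1.287, 1.571, 2.858]
force: [0.9, -0.1, -0.3]
grip_width: 0.0557
```

Request:
servo_tool --motion '[-5, 0, 0, 0, -15, 0, 0, 0, -35, 0, 0, 0, -60, 0, 0, 0, -95, 0, 0, 0, -130, 0, 0, 0, -130, 0, 0, 0]'

```text
time_s: 9.12
ee_pos: [0.4521, 0.086, 0.2243]
eef_rot: [-1.459, 1.566, 0.112]
force: [-0.8, -0.5, -0.7]
grip_width: 0.0565
```

Run:
```python
from h import *
s=cam('scene');c=cam('wrist')
cv2.imwrite('pics/s5d.png',cv2.resize(s['color'][160:290,200:340][:,:,::-1],None,fx=4,fy=4,interpolation=cv2.INTER_CUBIC)); save(c,'wrist5.png')
print(ctrl.get_obs()['force'],ctrl.get_obs()['ee_pos'])
```

```text
[-0.83068493  0.22883574 -0.8240687 ] [0.45099562 0.08582552 0.22136818]
```

View pics/s5d.png

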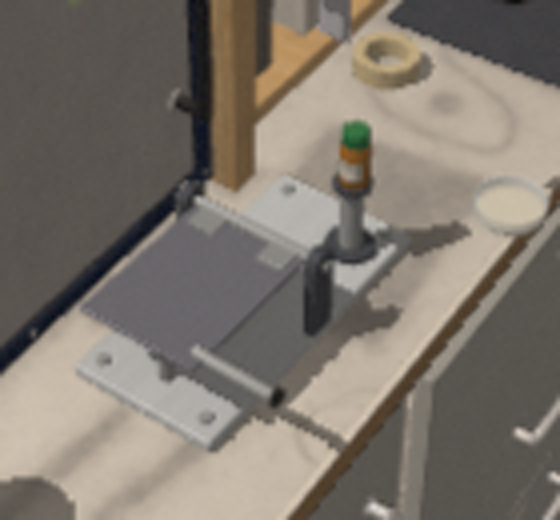

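View pics/wrist5.png

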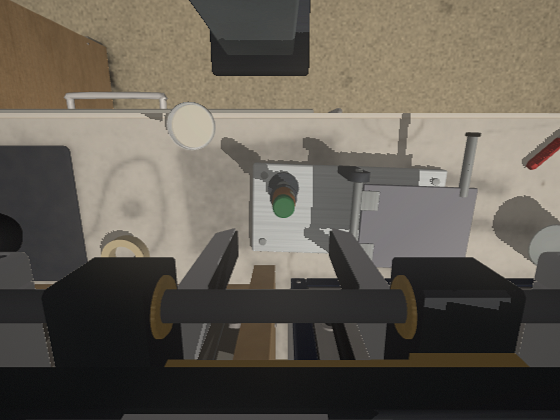

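Request:
servo_tool --motion '[0, 5, 30, 0, 0, 15, 75, 0, 0, 25, 120, 0, 0, 35, 155, 0, 0, 42, 180, 0, 0, 46, 192, 0, 0, 46, 195, 0, 0, 46, 195, 0, 0, 46, 195, 0]' --gripper 0.6

```text
time_s: 10.35
ee_pos: [0.4054, 0.2802, 0.2214]
eef_rot: [-2.999, 1.571, -1.429]
force: [0.1, 0.0, 0.7]
grip_width: 0.0567
```

Run:
```python
from h import *
c=cam('wrist');save(c,'wrist6.png');P=pts(c);o=ctrl.get_obs();print(o['ee_pos'])
# bar pts: raised, near, x<.43
m=(P[...,2]>.055)&(P[...,2]<.1)&(P[...,0]<.428)&(P[...,0]>.36)&(abs(P[...,1]-.28)<.025)
v,u=np.nonzero(m); print(len(u))
for r in range(v.min(),v.max()+1,6):
    k=u[v==r]; 
    if len(k): a=ray(c,k.mean(),r,.079 ); print(r,k.min(),k.max(),a.round(4),P[r,k,2].max().round(4))
```

```text
[0.40534835 0.28029173 0.22147603]
398
176 282 289 [0.3818 0.2824 0.079 ] 0.0722
182 282 290 [0.3882 0.2829 0.079 ] 0.0803
188 282 290 [0.3947 0.2829 0.079 ] 0.0805
194 282 290 [0.4012 0.2829 0.079 ] 0.0803
200 281 290 [0.4078 0.2824 0.079 ] 0.0799
206 281 289 [0.4145 0.2819 0.079 ] 0.0801
212 281 289 [0.4212 0.2819 0.079 ] 0.0818
218 284 285 [0.4279 0.2813 0.079 ] 0.08
```

View pics/wrist6.png

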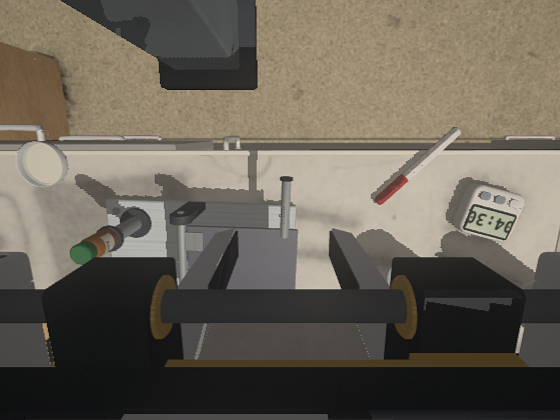

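Request:
servo_tool --motion '[40, 0, 2, 0.7, 80, 0, 2, 1.4, 115, 0, 2, 1.4, 140, 0, 2, 1.4, 155, 0, 2, 1.4, 165, 0, 2, 1.4, 165, 0, 2, 1.4, 165, 0, 2, 1.4]' --gripper 0.5

```text
time_s: 11.4
ee_pos: [0.4055, 0.283, 0.0572]
eef_rot: [-1.027, 1.57, 0.52]
force: [0.7, 0.4, 0.4]
grip_width: 0.0468
```

Run:
```python
from h import *
c=cam('wrist');save(c,'wrist7.png');o=ctrl.get_obs();print(o['ee_pos'],o['force'],o['grip_width'])
```

```text
[0.40547056 0.28304543 0.0571962 ] [-0.43178686  0.63525084  0.16550724] 0.04700830195029664
```

View pics/wrist7.png

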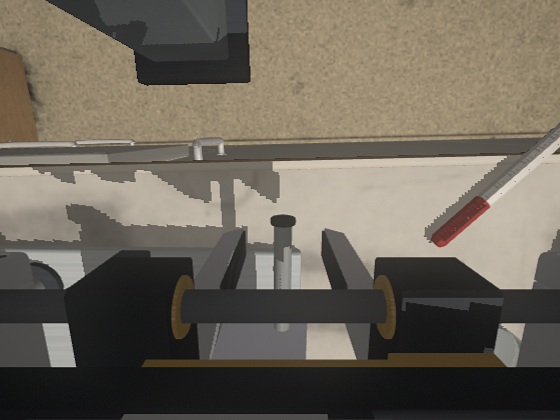

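Bar (about column 283, rows 216–330) lies centred between the fingers. Close on it.

Request:
servo_tool --motion '[0, 0, 0, 0, 0, 0, 0, 0, 0, 0, 0, 0, 0, 0, 0, 0, 0, 0, 0, 0, 0, 0, 0, 0]' --gripper 0 --force 20

```text
time_s: 12.2
ee_pos: [0.4051, 0.2825, 0.0564]
eef_rot: [2.741, 1.57, -1.996]
force: [0.2, -4.5, 2.6]
grip_width: 0.0093
```

Run:
```python
from h import *
o=ctrl.get_obs();print(o['ee_pos'],o['force'],o['moment'],o['grip_width'])
for a in range(5,95,5): 
    t=np.radians(a); print(a, (-115*np.sin(t)).round(1), (-115*(1-np.cos(t))).round(1))
```

```text
[0.40506933 0.28254323 0.0564129 ] [ 0.17784937 -4.52652612  2.56302887] [-0.86991728  0.00753216 -0.06756798] 0.00934371519822396
5 -10.0 -0.4
10 -20.0 -1.7
15 -29.8 -3.9
20 -39.3 -6.9
25 -48.6 -10.8
30 -57.5 -15.4
35 -66.0 -20.8
40 -73.9 -26.9
45 -81.3 -33.7
50 -88.1 -41.1
55 -94.2 -49.0
60 -99.6 -57.5
65 -104.2 -66.4
70 -108.1 -75.7
75 -111.1 -85.2
80 -113.3 -95.0
85 -114.6 -105.0
90 -115.0 -115.0
```

Request:
servo_tool --motion '[-5, 0, 0, 0, -10, 0, -0.4, 0, -15, 0, -1, 0, -20, 0, -1.7, 0, -25, 0, -2.8, 0, -30, 0, -4, 0, -35, 0, -5.4, 0, -39.5, 0, -7, 0, -44, 0, -8.8, 0, -48.5, 0, -10.8, 0, -53, 0, -13, 0, -57.5, 0, -15.4, 0, -62, 0, -18, 0, -66, 0, -21, 0, -70, 0, -24, 0, -74, 0, -27, 0, -78, 0, -30.5, 0, -81.3, 0, -33.7, 0, -81.3, 0, -33.7, 0]'

```text
time_s: 14.58
ee_pos: [0.4037, 0.249, 0.1378]
eef_rot: [1.604, 1.57, -3.132]
force: [-4.5, -3.0, -6.1]
grip_width: 0.0095
```

Run:
```python
from h import *
o=ctrl.get_obs();print(o['ee_pos'],o['force'],o['moment'],o['grip_width'])
c=cam('wrist');save(c,'wrist8.png');s=cam('scene')
cv2.imwrite('pics/s8.png',cv2.resize(s['color'][110:300,160:380][:,:,::-1],None,fx=3,fy=3,interpolation=cv2.INTER_CUBIC))
```

```text
[0.40373197 0.24898709 0.13783366] [-4.47967974 -2.97537148 -6.13752532] [-0.27586623  0.82539849 -0.01289928] 0.009464019144352883
```

View pics/s8.png

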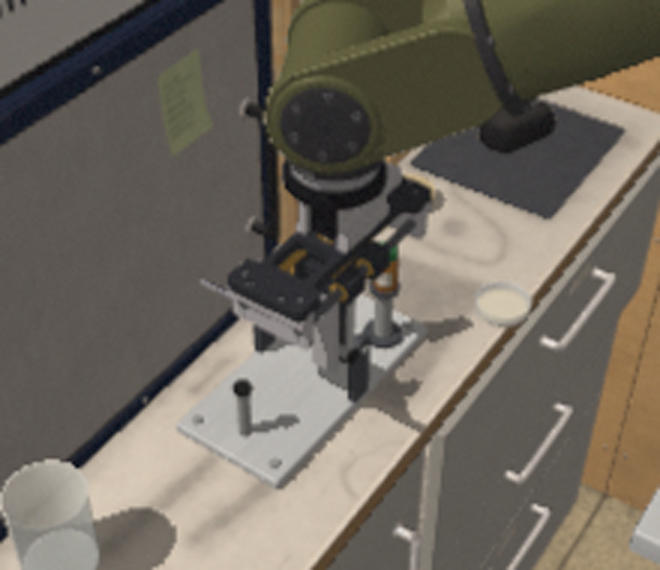

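View pics/wrist8.png

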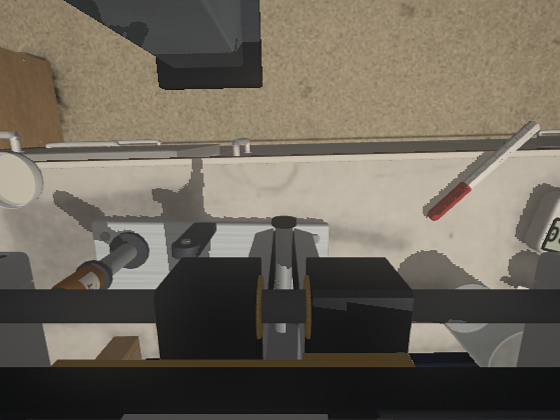

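Request:
servo_tool --motion '[-3.5, 0.2, -3.6, 0, -6.8, 0.4, -7.4, 0, -10, 0.6, -11.3, 0, -12.9, 0.8, -15.3, 0, -15.7, 1, -19.5, 0, -18.3, 1, -23.8, 0, -20.7, 1.2, -28.2, 0, -22.9, 1.2, -32.7, 0, -25, 1.4, -37.3, 0, -26.8, 1.5, -42, 0, -28.4, 1.5, -46.7, 0, -29.8, 1.5, -51.5, 0, -31, 1.5, -56.4, 0, -32, 1.5, -61.3, 0, -32.8, 1.5, -66.3, 0, -33.3, 1.5, -71.3, 0, -33.3, 1.5, -71.3, 0, -33.3, 1.5, -71.3, 0]'

```text
time_s: 16.92
ee_pos: [0.4013, 0.1777, 0.1712]
eef_rot: [-1.556, 1.57, -0.009]
force: [-2.5, 1.9, 6.0]
grip_width: 0.0091
```

Run:
```python
from h import *
o=ctrl.get_obs();print(o['time_s'],o['ee_pos'],o['force'],o['moment'],o['grip_width'])
c=cam('wrist');save(c,'wrist9.png');s=cam('scene');t=cam('top')
cv2.imwrite('pics/s9.png',cv2.resize(s['color'][110:300,160:380][:,:,::-1],None,fx=3,fy=3,interpolation=cv2.INTER_CUBIC))
cv2.imwrite('pics/t9.png',cv2.resize(t['color'][140:260,190:390][:,:,::-1],None,fx=4,fy=4,interpolation=cv2.INTER_CUBIC))
P=pts(s); m=(P[...,2]>.1)&(P[...,2]<.2)&(P[...,0]>.45)&(P[...,0]<.54)&(abs(P[...,1]-.17)<.04)
Q=P[m];print(len(Q))
A=np.c_[Q[:,0]-.48,Q[:,2]-.075,np.ones(len(Q))]; k=np.ones(len(Q),bool)
for _ in range(6):
    x=np.linalg.lstsq(A[k],Q[k,1],rcond=None)[0]; r=Q[:,1]-A@x; k=abs(r)<max(.003,2*np.std(r[k]))
print('y = yaw %.4f, slope dy/dz %.4f, y0 %.4f'%tuple(x),k.sum(),np.std(r[k]))
```

```text
16.925 [0.40127956 0.1777475  0.1712219 ] [-2.51757725  1.92726743  5.95224118] [ 0.40218881  0.36875346 -0.08700732] 0.00911006291692468
586
y = yaw -0.0369, slope dy/dz 0.0920, y0 0.1663 584 0.0010062431846588889
```

View pics/s9.png

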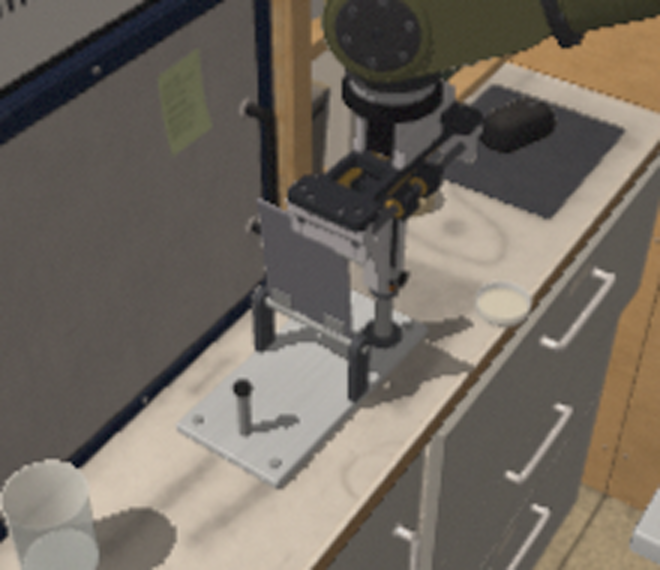

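View pics/wrist9.png

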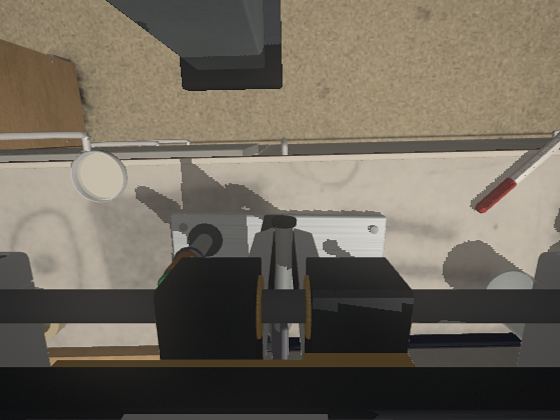

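View pics/t9.png

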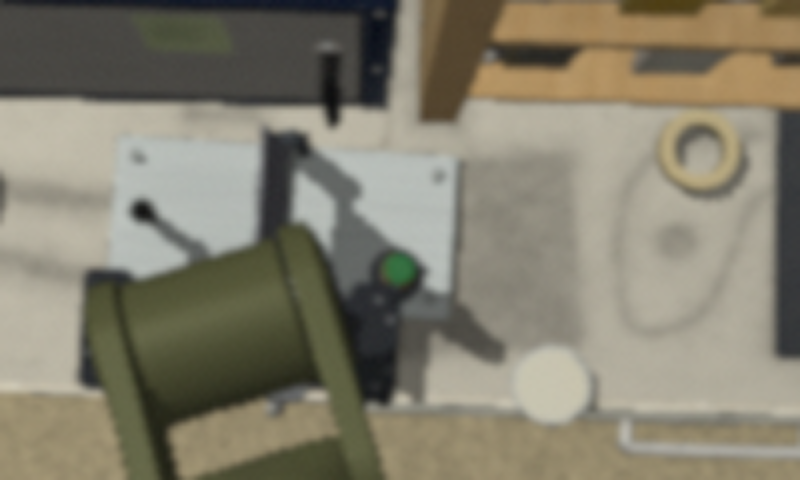

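Request:
servo_tool --motion '[-0.3, 0.2, -2, 0, -0.5, 0.3, -4, 0, -0.7, 0.4, -6, 0, -0.9, 0.4, -8, 0, -1, 0.4, -9.2, 0, -1, 0.4, -10, 0, -1, 0.4, -10, 0, -1, 0.4, -10, 0, -1, 0.4, -10, 0]'

```text
time_s: 18.2
ee_pos: [0.4007, 0.1678, 0.172]
eef_rot: [-1.894, 1.57, -0.347]
force: [6.2, 0.1, -1.3]
grip_width: 0.0091
```

```bash
cat > fl.py <<'E'
from h import *
def flap(s,lo=.1,hi=.2):
    P=pts(s); m=(P[...,2]>lo)&(P[...,2]<hi)&(P[...,0]>.45)&(P[...,0]<.54)&(abs(P[...,1]-.17)<.03)
    Q=P[m]; A=np.c_[Q[:,0]-.48,Q[:,2]-.075,np.ones(len(Q))]; k=np.ones(len(Q),bool)
    for _ in range(6):
        x=np.linalg.lstsq(A[k],Q[k,1],rcond=None)[0]; r=Q[:,1]-A@x; k=abs(r)<max(.003,2*np.std(r[k]))
    print('yaw %.4f slope %.4f y0 %.4f'%tuple(x),'n',k.sum(),'sd',np.std(r[k]).round(5))
E
python3 - <<'E'
from fl import *
o=ctrl.get_obs();print(o['time_s'],o['ee_pos'],o['force'],o['moment'],o['grip_width'])
for i in range(2):
    s=cam('scene');flap(s);flap(s,.085,.2)
c=cam('wrist');save(c,'wrist10.png');t=cam('top')
cv2.imwrite('pics/t10.png',cv2.resize(t['color'][160:230,230:310][:,:,::-1],None,fx=8,fy=8,interpolation=cv2.INTER_CUBIC))
cv2.imwrite('pics/s10.png',cv2.resize(s['color'][110:300,160:380][:,:,::-1],None,fx=3,fy=3,interpolation=cv2.INTER_CUBIC))
E
```

```text
18.2 [0.40066369 0.16775687 0.1720083 ] [ 6.16657205  0.11655392 -1.26858929] [ 0.26878593 -0.981036   -0.0756528 ] 0.009069235330902379
yaw -0.0363 slope 0.0001 y0 0.1666 n 646 sd 0.00116
yaw -0.0352 slope -0.0011 y0 0.1667 n 737 sd 0.00117
yaw -0.0356 slope 0.0023 y0 0.1664 n 654 sd 0.00111
yaw -0.0360 slope 0.0009 y0 0.1666 n 743 sd 0.00113
```

View pics/s10.png

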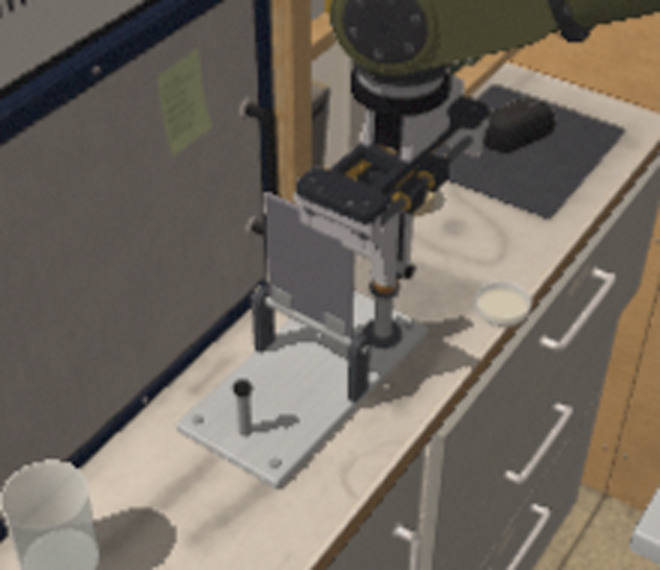

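View pics/t10.png

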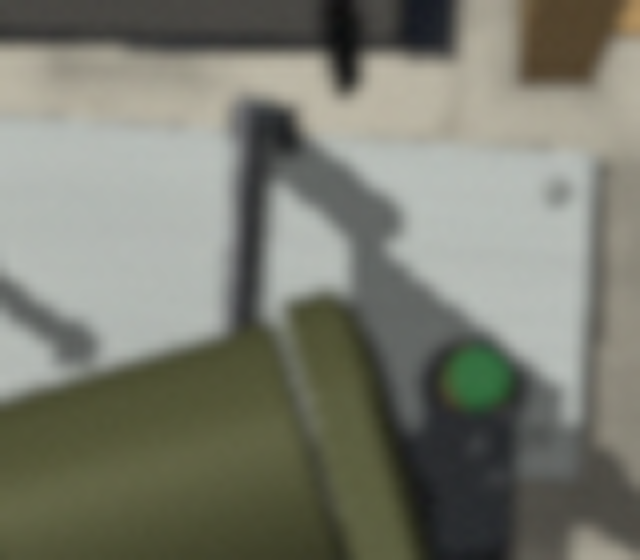

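Request:
servo_tool --motion '[0, -0.3, 0, 0, 0, -0.3, 0, 0, 0, -0.3, 0, 0, 0, -0.3, 0, 0, 0, -0.3, 0, 0, 0, -0.3, 0, 0, 0, -0.3, 0, 0, 0, -0.3, 0, 0]'

```text
time_s: 19.4
ee_pos: [0.4007, 0.1679, 0.172]
eef_rot: [1.602, 1.571, -3.135]
force: [2.6, 0.6, -1.8]
grip_width: 0.0097
```

Run:
```python
from fl import *
o=ctrl.get_obs();print(o['time_s'],o['ee_pos'],o['force'],o['grip_width'],abs(o['joint_vel']).max())
for i in range(3): flap(cam('scene'))
c=cam('wrist');save(c,'wrist11.png')
t=cam('top'); cv2.imwrite('pics/t11.png',t['color'][:,:,::-1])
im=t['color'].astype(int);P=pts(t)
m=(im[...,1]>im[...,0]+25)&(im[...,1]>im[...,2]+15)&(abs(P[...,0]-.45)<.03)&(abs(P[...,1]-.085)<.03); v,u=np.nonzero(m); print('cap',len(u),ray(t,u.mean(),v.mean(),.127),P[m][:,2].max())
```

```text
19.4 [0.40070244 0.16791002 0.17201544] [ 2.63195337  0.59107198 -1.75355371] 0.0096909553622953 0.0028459182584943516
yaw -0.0344 slope 0.0022 y0 0.1665 n 660 sd 0.00109
yaw -0.0377 slope 0.0018 y0 0.1665 n 644 sd 0.00113
yaw -0.0390 slope 0.0017 y0 0.1666 n 654 sd 0.00112
cap 48 [0.45182359 0.08461476 0.127     ] 0.13163887353426454
```

View pics/wrist11.png

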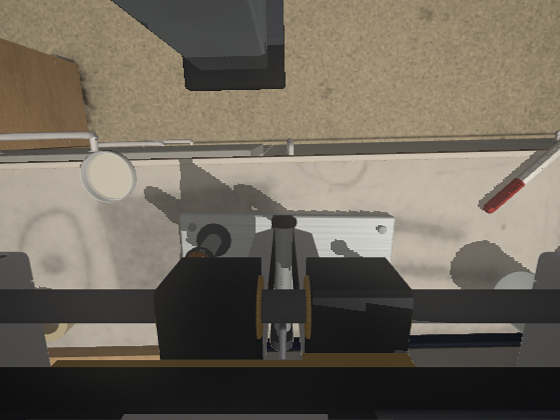

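View pics/t11.png

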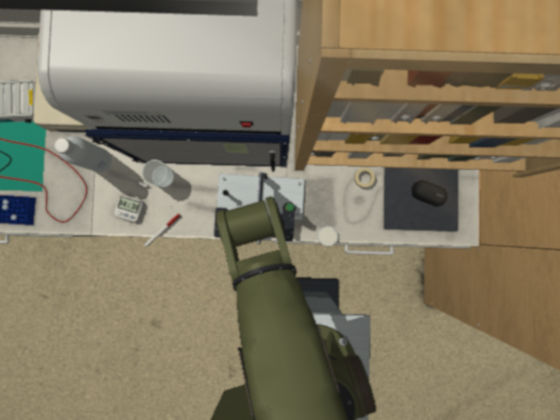

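The flap is upright and still, the bar is still in the gripper, and the vial's cap is over the post. Nothing else has moved, so I'm handing in.

```bash
python3 -c "
from station import ctrl
print(ctrl.hand_in())"
```

```text
the job is handed in; nothing more can be done
None
```

The vial is standing upright on the post and released, and the flap is upright with its bar still in the gripper at 20 N. I handed the job in at about 19.6 s.

- **Vial:** the top view puts the cap at (0.452, 0.085), within about 1.5 mm of the post centre I measured. In the last views it is still there.
- **Flap:** it leans 0.1–0.2° from vertical, measured with the scene camera's depth image. The arm was still in the last reading, and the force on the wrist was about 3 N.
- **Other items:** the bystanders look unmoved in the last top view.
- **Disagreements:**
    - The first views of the post differed by about 2 mm, so I moved the vial 2 mm sideways before lowering it, after seeing both close up.
    - Comparing the bar with the fitted line of the flap leaves up to about 1.5 mm (0.8°) of doubt about upright. I trusted the direct measurement of the flap's slope.

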